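Slide a sample tin along the fence into the lid press and press its lid on

ROBOT

A 7-joint arm with a two-finger parallel gripper is mounted at the origin on a cart in front of the work surface, level with it; the furniture and walls round the work are solid. World frame = base frame: x ahead of the robot, y to its left, z up, the work surface at z = 0. Lengths are in m, angles in rad, forces in N, time in s.
With the tool pointing down it reaches from about 0.4 to 0.875 m from the base axis. Payload 19.3 kg.
Tool frame: the origin (TCP) lies midway between the tips of the shut fingers; the grasp point (between the pads) lies 19 mm behind it; z points along the fingers, x is the direction in which the jaws open and shut, and the axes are right-handed (so a half turn about z gives the same grasp; the last joint's range is limited). The gripper opens to 85 mm and grips with 20 to 120 N. Pads are 22 mm wide; open, the fingers measure 114 mm over their backs; the gripper's body (76 mm by 85 mm) begins 54 mm behind the grasp point. The pads swing forward as they close: fully open they stand 13 mm farther back than shut.
Start: joints at [-1.191, 0.521, -0.036, 1.599, 0.021, 1.021, -0.113], TCP at [0.272, 0.563, 0.231] pointing down, gripper open.
Joint ranges: [-2.91, 2.91], [-0.3, 2.13], [-1.5, 1.42], [0.17, 2.43], [-1.26, 4.41], [0.16, 1.93], [-2.52, 2.52]. Speed limits (rad/s): [1.89, 1.89, 2.39, 2.39, 3.01, 3.01, 3.01].

INTERFACE

Orientations are given as a rotation vector (axis times angle).
In Python, from cell import env gives the robot as it stands.
- The arm moves only by the shell command python3 -m jog 'ROWS'. ROWS is JSON, a list of rows, each an object of numbers: "x", "y", "z": the shift along the tool's x, y, z in mm; "wx", "wy", "wz": the turn, a rotation vector about the tool's x, y, z in rad; "jaw": the opening, from 0 (shut) to 1 (fully open). A call has 1 to 12 rows; each row shifts and turns the commanded pose from where the row before left it, along the tool's axes as they then stand; what a row does not reach is not made up. A row lasts 1/8 s, in which the tool goes at most 62.5 mm and 10.7 degrees, less where a joint would pass 70% of its speed; a pose out of reach is approached as far as the arm can. A call with a gripper value outside its range is refused whole. The fingers move at their own pace and stop on an object; the grip force is fixed at half the most. Time passes only in rows, so rows that do not move let the fingers close. It gives the time, the measured TCP pose, the force and the opening at its end, in the units of the state.
- env.get_obs(): the state, without advancing time (a new reading comes with each control period).
- env.read_camera(name): name is "side" or "top" or "wrist"; returns the picture (420x560x3 uint8, red, green, blue); there is no depth.
- env.camera_info(name): a dict with "camera_matrix" (3x3 intrinsics, pixels), "rvec" (rotation vector, rad) and "tvec" (3), from world to camera coordinates, as OpenCV has them. Camera axes: x right, y down, z forward; pixel columns grow to the right and rows downward; lengths in m; the calibration is good to about 2 mm. A picture is of the moment at which its call begins: read the wrist's pose just before it. camera_info takes no time and is no camera call; for the wrist camera it gives the pose at the moment of the call.
- env.hand_in(): hands the job in, once; it reports no verdict.
The state is a dict: "clock": time; "joint_pos": joint angles; "qvel": joint speeds; "joint_torque": joint torques, N m; "position": TCP position; "tcp_rot": TCP orientation; "wrist_force": force on the tool from outside, world axes, zero at the start; "wrist_torque": the same for the moment, N m; "grip_width": finger opening in m.
Only numpy, scipy, OpenCV 4.12 (cv2) and the standard library are available. Lean on these libraries where they do the work, as an engineer would, in place of code of your own. Each camera call takes 0.05 s, during which the arm holds its last target.

TASK

Close the sample tin that stands by the lid press: slide it on the bench up against the guide fence, keep it running along the fence, and push it past the spring roller until it stands fully home against the end stop. Then push the red palm knob of the press down until the tin's white lid is fully seated, and let the knob come up again. The tin dents easily: push and press gently, keep it flat on the bench, and do not disturb the other things.

Things in the scene. Friction and masses are not known exactly. Their poses are not given: they have to be found in the camera images.
- press: Hand lid press, fixed to the bench. Origin: on the bench under the ram; a tin fully home stands with its axis here. x = feed direction (away from the robot, turned up to 0.25 rad), y towards the fence, z up. All mm below are in this frame. Grey base plate 8 high from x=+67 on, its right leg at y -130 to -88, x -44 to +68; column at x=+112. The tin slides on the bench itself.
- fence_mid (a point): Point on the inner face of the straight aluminium guide fence, at x=-90, y=+62, 17 above the bench. The fence runs along x from -255 to +60, is 34 high and 8 thick, with a flange outside it to y=+96; a lead-in bends outward at its near end to x=-287. Pushed squarely from behind, along the fence, the tin runs easily; pushed from its side away from the fence it wedges against the fence and the force climbs.
- stop_face (a point): Middle of the face of the flat end stop (white pad): x=+62, y=+8, 19 above the bench; 62 wide, 34 high. Over the tin's place hang the foot of the ram (31 round the axis, 66 to 84 above the bench when up), the sleeve (19 round, 121 to 171 high) and the red knob (26 round, up to 254): keep the gripper clear by leaning it back from the feed direction, 15 to 20 degrees.
- tin_center (a point): Tin axis, 23 above its bottom. Flat round aluminium sample tin, blue band, white lid, diameter 124 (too wide to grasp), straight wall up to 29, 46 high with the lid seated; 0.25 to 0.5 kg; stands loose 14 to 42 off the fence near its near end. Slides and turns freely. Dents if pushed above 25 N or pressed above 30 N. Takes 1 to 3 N along the fence, up to about 12 N past the roller, then meets the stop.
- catch (a joint): Spring roller opposite the fence (m): 0 = fully out, grows as the passing tin pushes it back (0.0075 at the widest), about 0.002 once the tin is home and the roller has come in behind it. 2.6 N at 0, 6.5 N at the widest. Roller diameter 16 mm, 14 to 30 high, axis at x=-27; aluminium housing at y -131 to -84, x -42 to -12, 35 high.
- tin_lid (a joint): How far the tin's white press-on lid (118 mm wide, its top 46 above the bench when seated) stands above its seat (m): 0 = fully seated, 0.004 to 0.006 at the start. Tight (about 7 N to move it); it stays where it is left.
- ram_travel (a joint): Travel of the press ram (m): 0 = up, grows downward, at most 0.046. Its spring brings it up (3 N at the top, 6 N at the lid). The foot meets the seated lid somewhere between 0.020 and 0.038: its screw setting is not known, so feel for it. While the lid moves the knob takes about 13 N, then the force rises steeply.
- knob_top (a point): Middle of the top of the red palm knob on the ram, 254 above the bench when up; knob 52 wide; it moves straight down with the ram and springs up when released.
- tin: The same tin; origin at the centre of its underside, z up.
- ram: The ram of the press: steel rod, red knob on top, round rubber-soled foot (62 mm wide) on a screw below, set higher or lower by up to 9; origin on its axis, 132 above the bench when up; moves only up and down.
- timer: White bench timer with three buttons, 64x64x19 mm, bystander.
- vial_0: Small brown vial with black cap, 23 mm wide, 57 high, bystander.
- tape_roll: Roll of tan tape lying flat, 100 mm wide, 25 high, bystander.
- done_tin: Lower one of two finished tins stacked in the steel tray on the left, like the one to be closed; bystander.
- done_tin_b: Upper one of the two finished tins; bystander.
- slide_box: Dark green slide box on the right, 65x85x30 mm, bystander.

How it is judged:
By the outcome, as a careful person would: the job done as asked, in the order asked, and still so for the second after the job is handed in, with the robot touching nothing.
It also fails if it takes over 67 s, if anything falls off the work surface, if the arm or the gripper's body presses on something with over 40 N, if the wrist force passes 120 N, or if a joint passes its speed limit or range.

## Working session

There is one attempt and no reset: what is moved stays moved. The work goes in short steps, Python scripts to look and compute and a shell command to move; the robot and the scene stay as the last step left them, time stands still between calls to the robot, and variables do not carry over. Pictures are saved under pics/ and viewed, and the job is handed in when it is done.

```bash
ls; mkdir -p pics
python3 - <<'E'
from cell import env
import cv2
o=env.get_obs()
for k,v in o.items(): print(k,v)
for n in ["side","top","wrist"]:
    im=env.read_camera(n); cv2.imwrite(f"pics/{n}0.png",im[:,:,::-1])
    print(n,env.camera_info(n))
E
```

```text
pics
clock 0.0
joint_pos [-1.19124674  0.52206439 -0.03630208  1.60002337  0.02119406  1.02109994
 -0.11282907]
qvel [-8.27862725e-04 -6.39751871e-04 -2.77136843e-03 -1.59513604e-03
 -1.48144215e-03  8.08577716e-05 -1.15689291e-03]
joint_torque [ 2.28588169e-04 -9.27091885e+01  1.97993740e+00 -3.69945717e+01
  1.77949393e-02  7.85513286e-03 -3.09385064e-05]
position [0.27160539 0.5625069  0.23068912]
tcp_rot [ 2.66029845e+00  1.66969476e+00 -1.52588125e-03]
wrist_force [0.23824055 0.92975027 0.31797935]
wrist_torque [ 0.02143819 -0.01935671  0.02370157]
grip_width 0.08534833629294808
side {'camera_matrix': array([[454.76930328,   0.        , 282.96975768],
       [  0.        , 454.76930328, 204.32984342],
       [  0.        ,   0.        ,   1.        ]]), 'rvec': array([ 2.04353705, -0.07103531,  0.04556561]), 'tvec': array([-0.54921307,  0.18293317,  1.39838626])}
top {'camera_matrix': array([[540.07184377,   0.        , 278.40113973],
       [  0.        , 540.07184377, 211.6516165 ],
       [  0.        ,   0.        ,   1.        ]]), 'rvec': array([ 2.15554049, -2.20774755,  0.11209653]), 'tvec': array([0.01572452, 0.54318086, 1.7382862 ])}
wrist {'camera_matrix': array([[375.00108475,   0.        , 273.39480349],
       [  0.        , 375.00108475, 198.50221284],
       [  0.        ,   0.        ,   1.        ]]), 'rvec': array([-2.44257817, -1.534755  , -0.22500677]), 'tvec': array([-0.62656232, -0.038672  ,  0.37872718])}
```

View pics/top0.png

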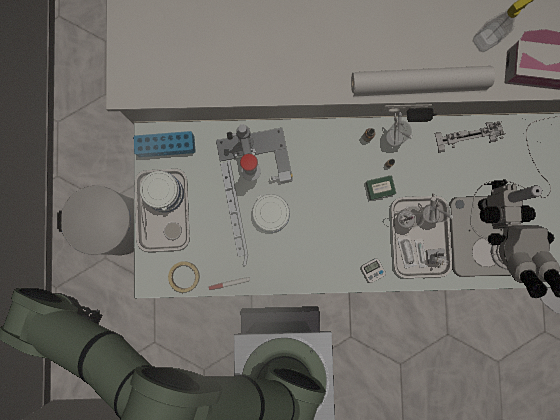

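View pics/side0.png

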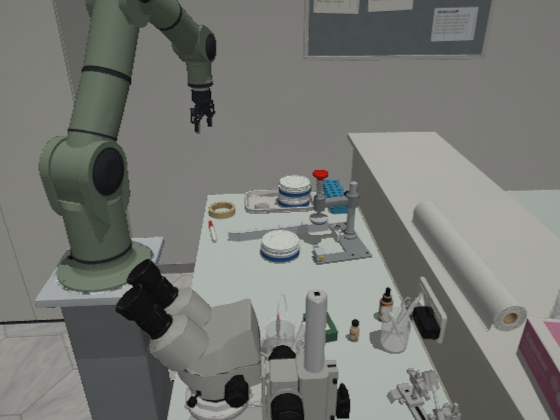

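View pics/wrist0.png

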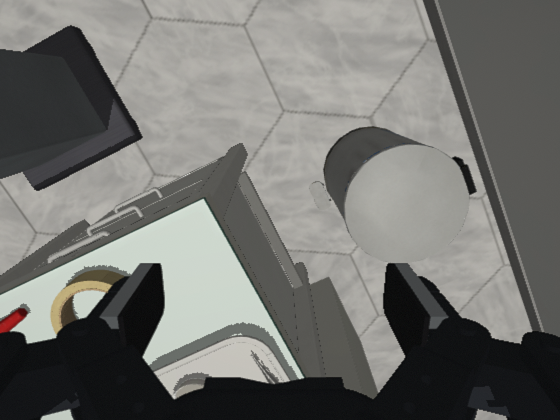

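The top view shows the tin at about (270,213), the fence running from (228,160) to (243,262), the red knob at (249,163) and the roller housing near (283,178). I'll enlarge it.

Run:
```python
import cv2
im=cv2.imread("pics/top0.png")
c=im[115:275,200:310]; cv2.imwrite("pics/topc.png",cv2.resize(c,None,fx=5,fy=5,interpolation=cv2.INTER_CUBIC)[:,:][:800])
c=im[115:195,200:310]; cv2.imwrite("pics/topc1.png",cv2.resize(c,None,fx=7,fy=7,interpolation=cv2.INTER_CUBIC))
c=im[190:270,200:310]; cv2.imwrite("pics/topc2.png",cv2.resize(c,None,fx=7,fy=7,interpolation=cv2.INTER_CUBIC))
im=cv2.imread("pics/side0.png")
c=im[160:270,200:380]; cv2.imwrite("pics/sidec.png",cv2.resize(c,None,fx=4.4,fy=4.4,interpolation=cv2.INTER_CUBIC))
```

```text
(no output)
```

View pics/topc1.png

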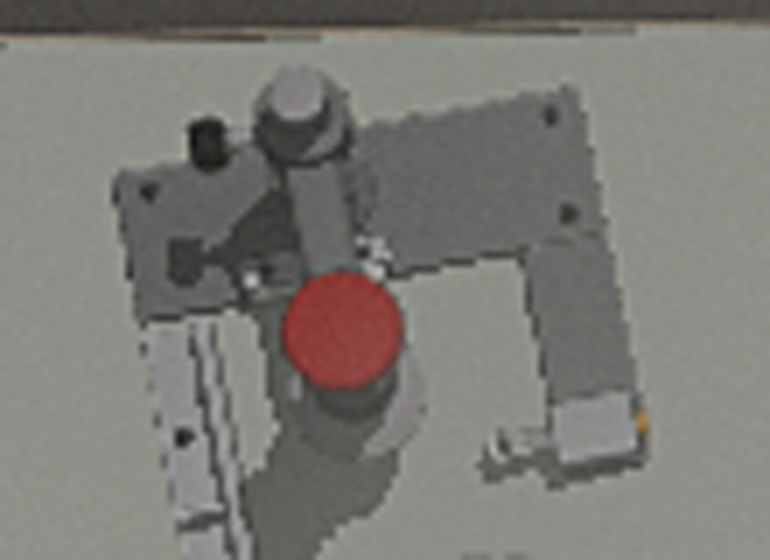

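View pics/topc2.png

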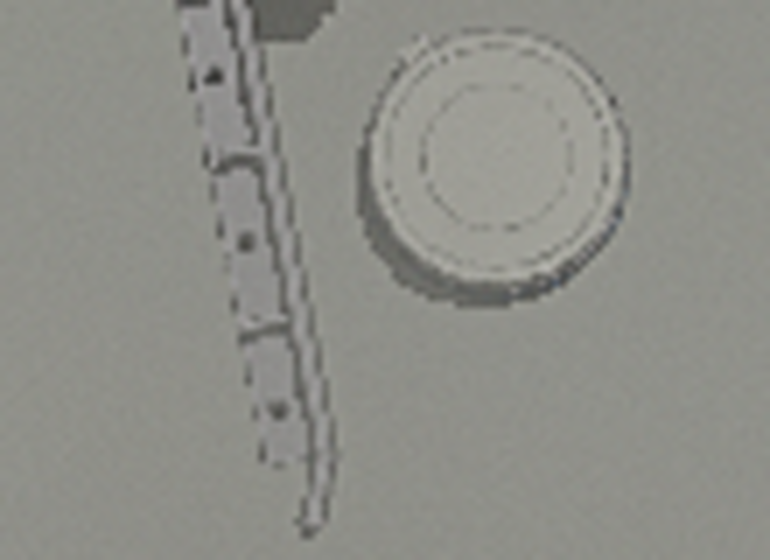

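View pics/sidec.png

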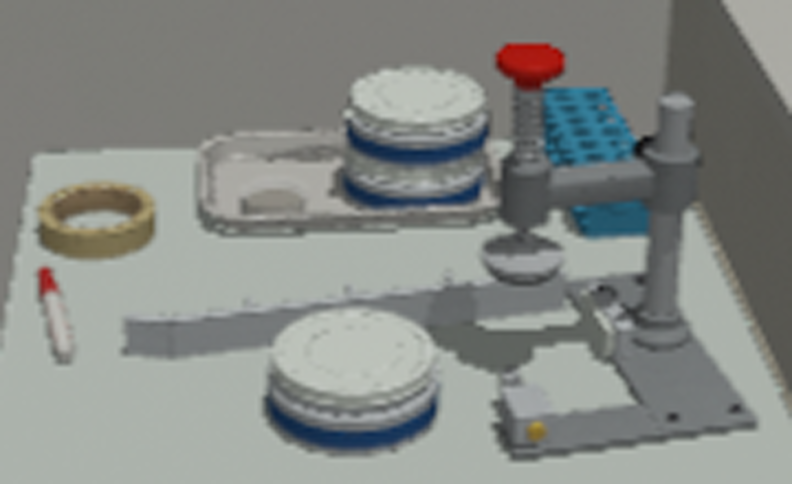

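```bash
cat > h.py <<'E'
import numpy as np, cv2
from scipy.optimize import least_squares
CI={}
def ci(n):
    from cell import env
    if n not in CI: CI[n]=env.camera_info(n)
    return CI[n]
def proj(n,P):
    c=ci(n); return cv2.projectPoints(np.atleast_2d(np.array(P,float)),c["rvec"],c["tvec"],c["camera_matrix"],None)[0][:,0]
def unproj(n,u,v,z):
    c=ci(n);R=cv2.Rodrigues(c["rvec"])[0];o=-R.T@c["tvec"].ravel()
    d=R.T@np.linalg.inv(c["camera_matrix"])@np.array([u,v,1.]);return o+d*(z-o[2])/d[2]
def c1(X,Y): return 200+(X+.5)/7-.5,115+(Y+.5)/7-.5
def c2(X,Y): return 200+(X+.5)/7-.5,190+(Y+.5)/7-.5
def cs(X,Y): return 200+(X+.5)/4.4-.5,160+(Y+.5)/4.4-.5
E
python3 - <<'E'
from h import *
obs=[("top",(0,0,.254),c1(343,330)),("top",(-.042,-.084,.035),c1(555,467)),("top",(-.042,-.131,.035),c1(637,455)),
("top",(-.012,-.084,.035),c1(550,405)),("top",(-.012,-.131,.035),c1(633,392)),("top",(.06,.062,.034),c1(212,322)),("top",(-.255,.062,.034),c2(335,440)),
("side",(0,0,.2535),cs(531,60))]
def T(p,q): 
    c,s=np.cos(p[2]),np.sin(p[2]);return np.array([p[0]+c*q[0]-s*q[1],p[1]+s*q[0]+c*q[1],q[2]])
def f(p): return np.concatenate([proj(n,T(p,q))[0]-np.array(uv) for n,q,uv in obs])
r=least_squares(f,[.65,.1,0.],loss="soft_l1");print(r.x,np.round(r.fun.reshape(-1,2),1))
t=unproj("top",*c2(499,155),.051);print("tin top",t, "side pred",proj("side",t),"pic",cs(355,352))
ts=unproj("side",*cs(355,352),.051);print("tin side",ts)
# fence line heading
for a in [(250,0),(325,400)]: print(unproj("top",*c2(*a),.034))
p=r.x;c,s=np.cos(p[2]),np.sin(p[2])
for q in (t,ts):
  d=q[:2]-p[:2];print("tin in press",c*d[0]+s*d[1],-s*d[0]+c*d[1])
E
```

```text
[0.66862447 0.08794615 0.16455214] [[-0.1 -0.2]
 [ 0.2  0.2]
 [ 2.7 -0.7]
 [-0.8  0.2]
 [ 1.5 -0.6]
 [-0.5 -1.1]
 [-0.4  1.9]
 [-1.  -2.4]]
tin top [0.54137173 0.02734548 0.051     ] side pred [[279.47088603 238.73439511]] pic (280.2954545454545, 239.61363636363637)
tin side [0.54362133 0.02190254 0.051     ]
[0.61793721 0.14138113 0.034     ]
[0.43149702 0.11009094 0.034     ]
tin in press -0.13546081806022417 -0.03893672989392623
tin in press -0.13413321876901763 -0.04467465061537485
```

```bash
cat >> h.py <<'E'
from scipy.spatial.transform import Rotation as Ro
P0=np.array([0.6686,0.0879,0.1650])
def press(q):
    c,s=np.cos(P0[2]),np.sin(P0[2]);return np.array([P0[0]+c*q[0]-s*q[1],P0[1]+s*q[0]+c*q[1],q[2]])
def inpress(w):
    c,s=np.cos(P0[2]),np.sin(P0[2]);d=np.asarray(w)[:2]-P0[:2];return np.array([c*d[0]+s*d[1],-s*d[0]+c*d[1],w[2]])
def Rtool(phi,tilt): # tool y heads phi from feed (press frame), leaned back by tilt
    h=P0[2]+phi
    return Ro.from_euler('z',h+np.pi/2)*Ro.from_euler('x',np.pi)*Ro.from_euler('x',-tilt)
def plan(target,phi,tilt):
    from cell import env
    o=env.get_obs();R=Ro.from_rotvec(o["tcp_rot"]);Rt=Rtool(phi,tilt)
    print("t",o["clock"],"now press mm",np.round(inpress(o["position"])*1e3,1),"F",np.round(o["wrist_force"],1),"w",o["grip_width"])
    print("turn",np.round((R.inv()*Rt).as_rotvec(),3))
    if target is not None:
        d=press(np.array(target)/1e3)-o["position"]
        print("shift in now axes",np.round(R.inv().apply(d)*1e3,1),"in target axes",np.round(Rt.inv().apply(d)*1e3,1))
E
python3 - <<'E'
from h import *
phi=np.pi/4
back=69+25
t=np.array([-135-back*np.cos(phi),-41-back*np.sin(phi),100])
plan(t,phi,0);plan(t,phi,.32); print(Rtool(phi,.32).as_matrix())
E
```

```text
t 0.15 now press mm [-313.6  533.4  230.9] F [ 1.1  0.4 -0.4] w 0.08518524636464114
turn [-1.0e-03  1.0e-03 -1.4e+00]
shift in now axes [-458.8  461.3  131.3] in target axes [-532.5 -373.9  130.9]
t 0.15 now press mm [-313.6  533.4  230.9] F [ 1.1  0.4 -0.4] w 0.08518524636464114
turn [-0.266  0.225 -1.387]
shift in now axes [-458.8  461.3  131.3] in target axes [-532.5 -396.1    6.6]
[[-8.13647045e-01  5.51846716e-01  1.82876155e-01]
 [ 5.81359171e-01  7.72342593e-01  2.55946153e-01]
 [ 1.38777878e-17  3.14566561e-01 -9.49235418e-01]]
```

```bash
python3 -m jog '[{"wz":-0.175,"jaw":0.5},{"wz":-0.175},{"wz":-0.175},{"wz":-0.175},{"wz":-0.175},{"wz":-0.175},{"wz":-0.175},{"wz":-0.175},{"wx":-0.16},{"wx":-0.16}]'
python3 -m jog '[{"x":-44,"y":-33},{"x":-44,"y":-33},{"x":-44,"y":-33},{"x":-44,"y":-33},{"x":-44,"y":-33},{"x":-44,"y":-33},{"x":-44,"y":-33},{"x":-44,"y":-33},{"x":-44,"y":-33},{"x":-44,"y":-33},{"x":-44,"y":-33},{"x":-44,"y":-33}]'
python3 - <<'E'
from h import *
t=np.array([-135-94*.7071,-41-94*.7071,100]);plan(t,np.pi/4,.32)
E
```

```text
t 0.15 now press mm [-313.6  533.4  230.9] F [ 1.1  0.4 -0.4] w 0.08518524636464114
turn [-0.266  0.225 -1.387]
shift in now axes [-458.8  461.3  131.3] in target axes [-532.5 -396.1    6.6]schema error: expected keys x, y, z, wx, wy, wz, jaw
schema error: expected keys x, y, z, wx, wy, wz, jaw
```

```bash
python3 -m jog '[{"x":0,"y":0,"z":0,"wx":0,"wy":0,"wz":-0.175,"jaw":0.5},{"x":0,"y":0,"z":0,"wx":0,"wy":0,"wz":-0.175,"jaw":0.5},{"x":0,"y":0,"z":0,"wx":0,"wy":0,"wz":-0.175,"jaw":0.5},{"x":0,"y":0,"z":0,"wx":0,"wy":0,"wz":-0.175,"jaw":0.5},{"x":0,"y":0,"z":0,"wx":0,"wy":0,"wz":-0.175,"jaw":0.5},{"x":0,"y":0,"z":0,"wx":0,"wy":0,"wz":-0.175,"jaw":0.5},{"x":0,"y":0,"z":0,"wx":0,"wy":0,"wz":-0.175,"jaw":0.5},{"x":0,"y":0,"z":0,"wx":0,"wy":0,"wz":-0.175,"jaw":0.5},{"x":0,"y":0,"z":0,"wx":-0.16,"wy":0,"wz":0,"jaw":0.5},{"x":0,"y":0,"z":0,"wx":-0.16,"wy":0,"wz":0,"jaw":0.5}]'
python3 - <<'E'
from h import *
t=np.array([-135-94*.7071,-41-94*.7071,100]);plan(t,np.pi/4,.32)
E
```

```text
clock: 1.4
position: [0.2718, 0.5629, 0.2313]
tcp_rot: [0.919, 2.864, 0.469]
wrist_force: [1.8, 1.8, -0.0]
grip_width: 0.0427
t 1.4 now press mm [-313.4  533.7  231.3] F [ 1.8  1.8 -0. ] w 0.0427038665368857
turn [ 0.004 -0.001 -0.001]
shift in now axes [-532.8 -396.3    4.4] in target axes [-532.5 -396.5    6.9]
```

```bash
python3 -m jog '[{"x":-44,"y":-33,"z":0,"wx":0,"wy":0,"wz":0,"jaw":0.5},{"x":-44,"y":-33,"z":0,"wx":0,"wy":0,"wz":0,"jaw":0.5},{"x":-44,"y":-33,"z":0,"wx":0,"wy":0,"wz":0,"jaw":0.5},{"x":-44,"y":-33,"z":0,"wx":0,"wy":0,"wz":0,"jaw":0.5},{"x":-44,"y":-33,"z":0,"wx":0,"wy":0,"wz":0,"jaw":0.5},{"x":-44,"y":-33,"z":0,"wx":0,"wy":0,"wz":0,"jaw":0.5},{"x":-44,"y":-33,"z":0,"wx":0,"wy":0,"wz":0,"jaw":0.5},{"x":-44,"y":-33,"z":0,"wx":0,"wy":0,"wz":0,"jaw":0.5},{"x":-44,"y":-33,"z":0,"wx":0,"wy":0,"wz":0,"jaw":0.5},{"x":-44,"y":-33,"z":0,"wx":0,"wy":0,"wz":0,"jaw":0.5},{"x":-44,"y":-33,"z":0,"wx":0,"wy":0,"wz":0,"jaw":0.5},{"x":-44,"y":-33,"z":0,"wx":0,"wy":0,"wz":0,"jaw":0.5}]'
python3 - <<'E'
from h import *
t=np.array([-135-94*.7071,-41-94*.7071,100]);plan(t,np.pi/4,.32)
t[2]=13;plan(t,np.pi/4,.32)
from cell import env
for n in ["wrist","top","side"]:
    cv2.imwrite(f"pics/{n}1.png",env.read_camera(n)[:,:,::-1])
E
```

```text
clock: 2.9
position: [0.4744, -0.0219, 0.1124]
tcp_rot: [0.919, 2.866, 0.46]
wrist_force: [0.1, -0.0, 0.2]
grip_width: 0.0426
t 2.9 now press mm [-209.6  -76.4  112.4] F [ 0.1 -0.   0.2] w 0.042584990995848455
turn [-0.002  0.    -0.   ]
shift in now axes [-27.8 -19.3   6.7] in target axes [-27.8 -19.3   6.6]
t 2.9 now press mm [-209.6  -76.4  112.4] F [ 0.1 -0.   0.2] w 0.042584990995848455
turn [-0.002  0.    -0.   ]
shift in now axes [-27.8 -46.5  89.3] in target axes [-27.8 -46.6  89.2]
```

View pics/wrist1.png

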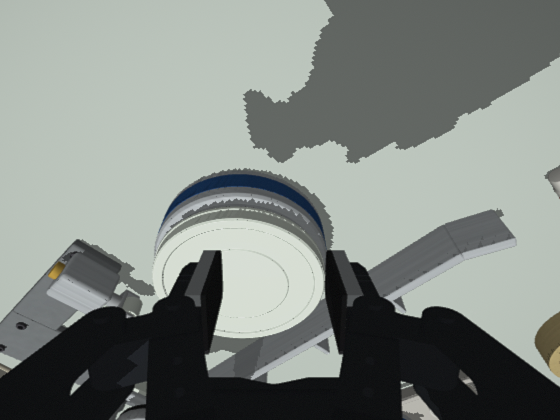

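View pics/side1.png

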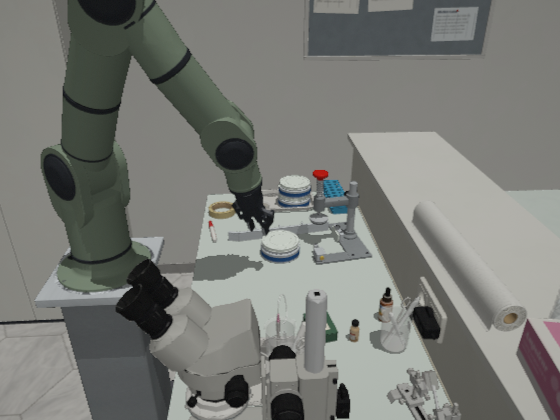

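The wrist view shows the tin lid centred near (240,278) and the fence lead-in bending at (447,230). I'll cross-check the tin position against that.

Run:
```python
from h import *
t=unproj("wrist",240,277,.051);print(inpress(t)*1e3)
# predicted lid outline with tin at candidates
for c in [(-135,-41),(-134,-38)]:
    P=[press((c[0]/1e3+.059*np.cos(a),c[1]/1e3+.059*np.sin(a),.051)) for a in np.linspace(0,2*np.pi,60)]
    q=proj("wrist",P);print(c,q.min(0),q.max(0))
print("fence bend pred",proj("wrist",press((-.255,.062,.034))))
```

```text
[-143.25720676  -42.12509565   51.        ]
(-135, -41) [143.20732144 213.81441673] [321.31253424 337.45499511]
(-134, -38) [146.22462125 217.6620739 ] [323.14518555 339.69761779]
fence bend pred [[463.2143693  252.29630143]]
```

```bash
python3 -m jog '[{"x":-14,"y":-23,"z":0,"wx":0,"wy":0,"wz":0,"jaw":0.5},{"x":-14,"y":-23,"z":30,"wx":0,"wy":0,"wz":0,"jaw":0.5},{"x":0,"y":0,"z":35,"wx":0,"wy":0,"wz":0,"jaw":0.5},{"x":0,"y":0,"z":24,"wx":0,"wy":0,"wz":0,"jaw":0.5},{"x":0,"y":0,"z":0,"wx":0,"wy":0,"wz":0,"jaw":0.5}]'
python3 - <<'E'
from h import *
t=np.array([-135-69*.7071,-41-69*.7071,13]);plan(t,np.pi/4,.32)
from cell import env
for n in ["wrist"]:
    cv2.imwrite(f"pics/{n}2.png",env.read_camera(n)[:,:,::-1])
E
```

```text
clock: 3.68
position: [0.4868, -0.0473, 0.013]
tcp_rot: [0.916, 2.87, 0.46]
wrist_force: [0.3, -0.4, 0.7]
grip_width: 0.0426
t 3.675 now press mm [-201.6 -103.5   13. ] F [ 0.3 -0.4  0.7] w 0.04264856287974023
turn [-0.003 -0.003  0.002]
shift in now axes [-3.  21.1  6.9] in target axes [-2.9 21.1  7. ]
```

View pics/wrist2.png

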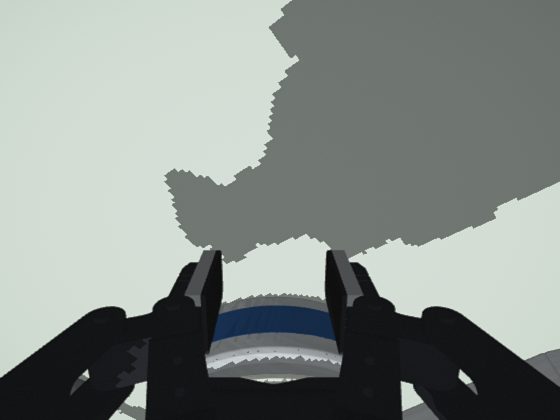

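```bash
python3 -m jog '[{"x":-3,"y":7.6,"z":2.5,"wx":0,"wy":0,"wz":0,"jaw":0.5},{"x":0,"y":5.7,"z":1.9,"wx":0,"wy":0,"wz":0,"jaw":0.5},{"x":0,"y":3.8,"z":1.3,"wx":0,"wy":0,"wz":0,"jaw":0.5},{"x":0,"y":3.8,"z":1.3,"wx":0,"wy":0,"wz":0,"jaw":0.5}]'
python3 -m jog '[{"x":0,"y":3.8,"z":1.3,"wx":0,"wy":0,"wz":0,"jaw":0.5},{"x":0,"y":3.8,"z":1.3,"wx":0,"wy":0,"wz":0,"jaw":0.5}]'
python3 -m jog '[{"x":0,"y":3.8,"z":1.3,"wx":0,"wy":0,"wz":0,"jaw":0.5},{"x":0,"y":3.8,"z":1.3,"wx":0,"wy":0,"wz":0,"jaw":0.5}]'
python3 - <<'E'
from h import *
plan(None,np.pi/4,.32)
from cell import env
for n in ["wrist","top"]:
    im=env.read_camera(n)[:,:,::-1]
    if n=="top": im=cv2.resize(im[115:275,200:310],None,fx=3.7,fy=3.7,interpolation=cv2.INTER_CUBIC)
    cv2.imwrite(f"pics/{n}3.png",im)
E
```

```text
clock: 4.22
position: [0.5029, -0.0327, 0.0139]
tcp_rot: [0.919, 2.866, 0.459]
wrist_force: [-0.1, 0.2, 0.9]
grip_width: 0.0429
clock: 4.47
position: [0.5072, -0.0264, 0.0134]
tcp_rot: [0.919, 2.867, 0.459]
wrist_force: [-2.1, -1.4, 0.8]
grip_width: 0.0428
clock: 4.72
position: [0.5121, -0.0197, 0.0134]
tcp_rot: [0.919, 2.867, 0.459]
wrist_force: [-1.9, -1.9, 1.8]
grip_width: 0.0424
t 4.725 now press mm [-172.1  -80.4   13.4] F [-1.9 -1.9  1.8] w 0.04242536296901235
turn [-0.003 -0.     0.   ]
```

View pics/wrist3.png

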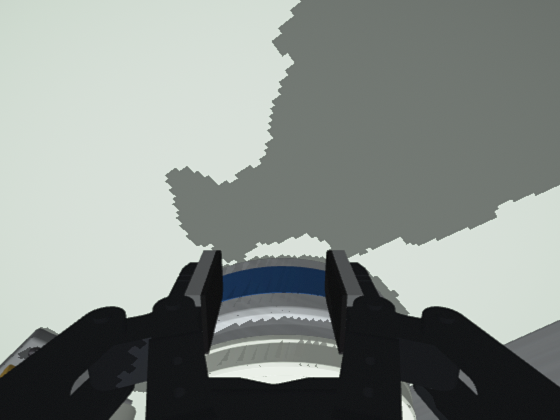

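View pics/top3.png

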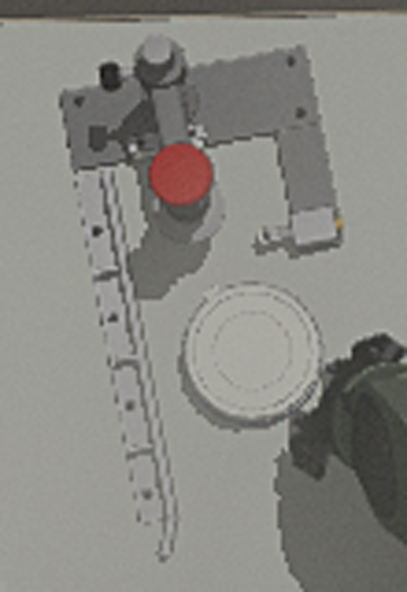

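```bash
python3 -m jog '[{"x":0,"y":4.75,"z":1.6,"wx":0,"wy":0,"wz":0,"jaw":0.5},{"x":0,"y":4.75,"z":1.6,"wx":0,"wy":0,"wz":0,"jaw":0.5},{"x":0,"y":4.75,"z":1.6,"wx":0,"wy":0,"wz":0,"jaw":0.5},{"x":0,"y":4.75,"z":1.6,"wx":0,"wy":0,"wz":0,"jaw":0.5}]'
python3 -m jog '[{"x":0,"y":3.8,"z":1.25,"wx":0,"wy":0,"wz":0,"jaw":0.5},{"x":0,"y":3.8,"z":1.25,"wx":0,"wy":0,"wz":0,"jaw":0.5}]'
python3 - <<'E'
from h import *
plan(None,np.pi/4,.32)
from cell import env
for n in ["wrist","top"]:
    im=env.read_camera(n)[:,:,::-1]
    if n=="top": im=cv2.resize(im[115:275,200:310],None,fx=5,fy=5,interpolation=cv2.INTER_CUBIC)[200:800]
    cv2.imwrite(f"pics/{n}4.png",im)
E
```

```text
clock: 5.32
position: [0.5239, -0.0032, 0.0133]
tcp_rot: [0.919, 2.867, 0.459]
wrist_force: [-0.8, -1.7, 0.2]
grip_width: 0.0425
clock: 5.58
position: [0.5285, 0.0032, 0.0133]
tcp_rot: [0.919, 2.867, 0.459]
wrist_force: [-1.0, -2.1, -0.1]
grip_width: 0.0425
t 5.575 now press mm [-152.1  -60.6   13.3] F [-1.  -2.1 -0.1] w 0.04252229415118657
turn [-0.002 -0.     0.   ]
```

View pics/top4.png

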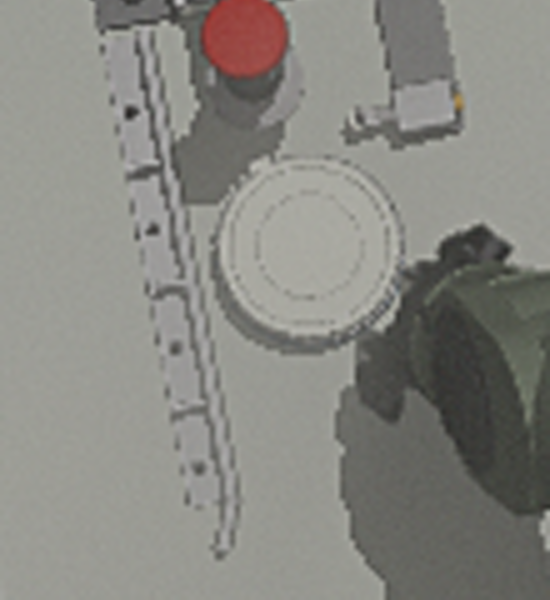

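Run:
```python
from h import *
print(inpress(unproj("top",200+309.5/5-.5,115+447/5-.5,.051))*1e3)
```

```text
[-104.95693287  -13.67586628   51.        ]
```

```bash
python3 -m jog '[{"x":0,"y":3.8,"z":1.25,"wx":0,"wy":0,"wz":0,"jaw":0.5},{"x":0,"y":3.8,"z":1.25,"wx":0,"wy":0,"wz":0,"jaw":0.5},{"x":0,"y":2.85,"z":0.95,"wx":0,"wy":0,"wz":0,"jaw":0.5}]'
python3 -m jog '[{"x":0,"y":1.9,"z":0.6,"wx":0,"wy":0,"wz":0,"jaw":0.5}]'
python3 -m jog '[{"x":0,"y":1.9,"z":0.6,"wx":0,"wy":0,"wz":0,"jaw":0.5}]'
python3 -m jog '[{"x":0,"y":1.9,"z":0.6,"wx":0,"wy":0,"wz":0,"jaw":0.5}]'
```

```text
clock: 6.05
position: [0.5349, 0.0122, 0.0133]
tcp_rot: [0.919, 2.867, 0.459]
wrist_force: [-0.9, -2.1, 0.6]
grip_width: 0.0429
clock: 6.18
position: [0.536, 0.0138, 0.0133]
tcp_rot: [0.918, 2.867, 0.459]
wrist_force: [-1.1, -1.7, 0.8]
grip_width: 0.043
clock: 6.3
position: [0.5371, 0.0153, 0.0133]
tcp_rot: [0.919, 2.867, 0.459]
wrist_force: [-0.9, -1.5, -0.2]
grip_width: 0.0425
clock: 6.42
position: [0.5383, 0.0169, 0.0134]
tcp_rot: [0.919, 2.867, 0.459]
wrist_force: [-1.0, -1.0, -0.5]
grip_width: 0.0429
```

```bash
python3 -m jog '[{"x":0,"y":1.4,"z":0.5,"wx":0,"wy":0,"wz":0,"jaw":0.5}]'
python3 -m jog '[{"x":0,"y":1.4,"z":0.5,"wx":0,"wy":0,"wz":0,"jaw":0.5}]'
python3 - <<'E'
from h import *
plan(None,np.pi/4,.32)
from cell import env
for n in ["wrist","top"]:
    im=env.read_camera(n)[:,:,::-1]
    if n=="top": im=cv2.resize(im[115:275,200:310],None,fx=5,fy=5,interpolation=cv2.INTER_CUBIC)[200:800]
    cv2.imwrite(f"pics/{n}5.png",im)
E
```

```text
clock: 6.55
position: [0.5391, 0.0181, 0.0133]
tcp_rot: [0.919, 2.867, 0.459]
wrist_force: [-1.2, -1.3, -0.4]
grip_width: 0.0422
clock: 6.68
position: [0.54, 0.0193, 0.0133]
tcp_rot: [0.919, 2.867, 0.459]
wrist_force: [-1.7, -1.5, 0.3]
grip_width: 0.0425
t 6.675 now press mm [-138.2  -46.6   13.3] F [-1.7 -1.5  0.3] w 0.04253152866370536
turn [-0.002 -0.     0.   ]
```

View pics/top5.png

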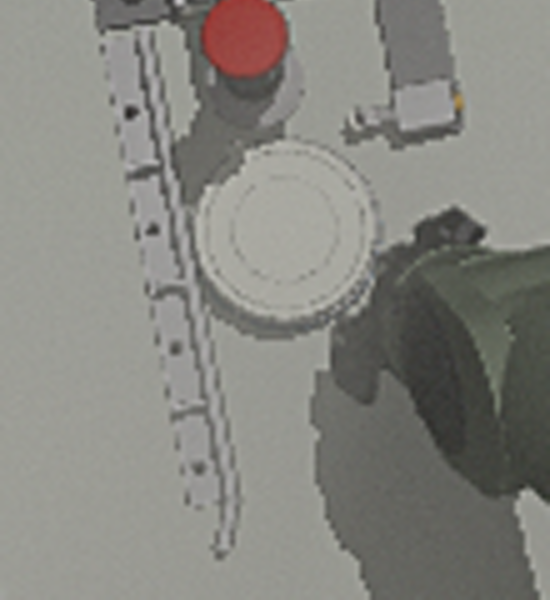

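View pics/wrist5.png

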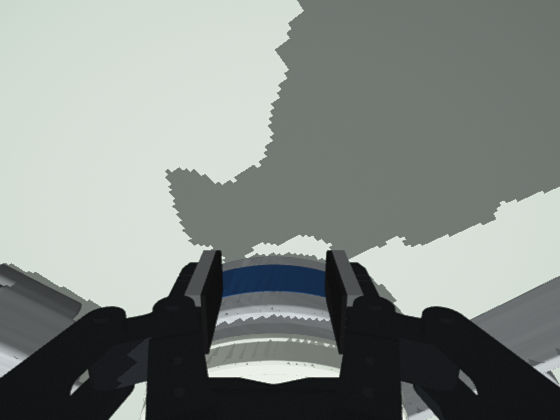

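```bash
python3 -m jog '[{"x":0,"y":1,"z":0.3,"wx":0,"wy":0,"wz":0,"jaw":0.5}]'
python3 -m jog '[{"x":0,"y":1,"z":0.3,"wx":0,"wy":0,"wz":0,"jaw":0.5}]'
python3 -m jog '[{"x":0,"y":1,"z":0.3,"wx":0,"wy":0,"wz":0,"jaw":0.5}]'
python3 - <<'E'
from h import *
print(inpress(unproj("top",200+287/5-.5,115+430/5-.5,.051))*1e3)
E
```

```text
clock: 6.9
position: [0.5403, 0.0197, 0.0132]
tcp_rot: [0.919, 2.867, 0.458]
wrist_force: [-2.7, -6.3, 2.6]
grip_width: 0.0426
clock: 7.02
position: [0.5407, 0.02, 0.0131]
tcp_rot: [0.92, 2.867, 0.457]
wrist_force: [-4.6, -9.7, 3.0]
grip_width: 0.0427
clock: 7.15
position: [0.541, 0.0201, 0.013]
tcp_rot: [0.921, 2.867, 0.456]
wrist_force: [-7.5, -14.0, 7.3]
grip_width: 0.0425
[-91.43835979  -1.49484615  51.        ]
```

```bash
python3 -m jog '[{"x":0,"y":-10,"z":-3.3,"wx":0,"wy":0,"wz":0,"jaw":0.5},{"x":0,"y":-24,"z":-8,"wx":0,"wy":0,"wz":0,"jaw":0.25},{"x":0,"y":0,"z":0,"wx":0,"wy":-0.0494,"wz":0.149,"jaw":0.25},{"x":0,"y":0,"z":0,"wx":0,"wy":-0.0494,"wz":0.149,"jaw":0.25},{"x":0,"y":0,"z":0,"wx":0,"wy":-0.0494,"wz":0.149,"jaw":0.25},{"x":0,"y":0,"z":0,"wx":0,"wy":-0.0494,"wz":0.149,"jaw":0.25},{"x":0,"y":0,"z":0,"wx":0,"wy":-0.0494,"wz":0.149,"jaw":0.25},{"x":0,"y":0,"z":0,"wx":0,"wy":0,"wz":0,"jaw":0.25}]'
python3 - <<'E'
from h import *
plan((-92-69-15,1.5,13),0,.32)
from cell import env
for n in ["top","side"]:
    im=env.read_camera(n)[:,:,::-1]
    if n=="top": im=cv2.resize(im[115:275,200:310],None,fx=5,fy=5,interpolation=cv2.INTER_CUBIC)[200:800]
    else: im=cv2.resize(im[160:270,200:380],None,fx=4.4,fy=4.4,interpolation=cv2.INTER_CUBIC)
    cv2.imwrite(f"pics/{n}6.png",im)
E
```

```text
clock: 8.15
position: [0.5172, -0.0129, 0.0106]
tcp_rot: [1.364, 2.644, 0.381]
wrist_force: [0.4, -0.8, 0.7]
grip_width: 0.0215
t 8.15 now press mm [-165.9  -74.5   10.6] F [ 0.4 -0.8  0.7] w 0.021483168650430748
turn [-0.026 -0.127  0.434]
shift in now axes [72.8 24.   4. ] in target axes [76.  -8.8 -5.4]
```

View pics/top6.png

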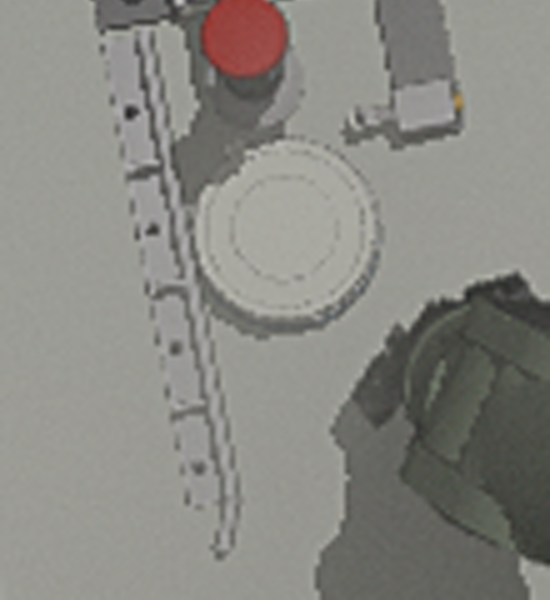

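View pics/side6.png

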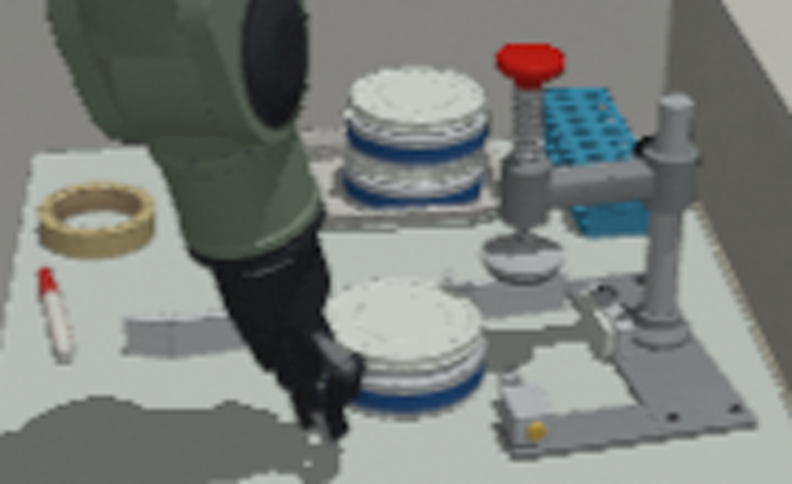

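```bash
python3 -m jog '[{"x":0,"y":-14,"z":-7,"wx":0,"wy":0,"wz":0,"jaw":0.25},{"x":0,"y":-14,"z":-6,"wx":0,"wy":0,"wz":0,"jaw":0.25},{"x":0,"y":0,"z":0,"wx":-0.004,"wy":-0.021,"wz":0.072,"jaw":0.25},{"x":0,"y":0,"z":0,"wx":-0.004,"wy":-0.021,"wz":0.072,"jaw":0.25},{"x":0,"y":0,"z":0,"wx":-0.004,"wy":-0.021,"wz":0.072,"jaw":0.25},{"x":0,"y":0,"z":0,"wx":-0.004,"wy":-0.021,"wz":0.072,"jaw":0.25},{"x":0,"y":0,"z":0,"wx":-0.004,"wy":-0.021,"wz":0.072,"jaw":0.25},{"x":0,"y":0,"z":0,"wx":-0.004,"wy":-0.021,"wz":0.072,"jaw":0.25},{"x":0,"y":0,"z":0,"wx":0,"wy":0,"wz":0,"jaw":0.25}]'
python3 - <<'E'
from h import *
plan((-92-69-15,1.5,13),0,.32)
E
```

```text
clock: 9.38
position: [0.492, -0.031, 0.0147]
tcp_rot: [1.879, 2.23, 0.355]
wrist_force: [0.6, -0.5, -0.3]
grip_width: 0.0216
t 9.375 now press mm [-193.7  -88.3   14.7] F [ 0.6 -0.5 -0.3] w 0.021647691648841925
turn [-0.004 -0.001  0.005]
shift in now axes [89.7 16.7  7.3] in target axes [89.8 16.2  7.2]
```

```bash
python3 -m jog '[{"x":20,"y":0,"z":0,"wx":0,"wy":0,"wz":0,"jaw":0.25},{"x":22,"y":0,"z":0,"wx":0,"wy":0,"wz":0,"jaw":0.25},{"x":24,"y":0,"z":0,"wx":0,"wy":0,"wz":0,"jaw":0.25},{"x":23.7,"y":4,"z":2,"wx":-0.004,"wy":0,"wz":0.005,"jaw":0.25},{"x":0,"y":0,"z":0,"wx":0,"wy":0,"wz":0,"jaw":0.25}]'
python3 - <<'E'
from h import *
plan((-92-69,1.5,13),0,.32)
from cell import env
for n in ["wrist","top"]:
    im=env.read_camera(n)[:,:,::-1]
    if n=="top": im=cv2.resize(im[115:275,200:310],None,fx=5,fy=5,interpolation=cv2.INTER_CUBIC)[200:800]
    cv2.imwrite(f"pics/{n}7.png",im)
E
```

```text
clock: 10.0
position: [0.4815, 0.0596, 0.0141]
tcp_rot: [1.88, 2.227, 0.361]
wrist_force: [0.5, -0.0, -0.9]
grip_width: 0.0213
t 10.0 now press mm [-189.2    2.8   14.1] F [ 0.5 -0.  -0.9] w 0.021300014650873004
turn [ 0.    -0.002  0.003]
shift in now axes [-1.5 26.4  9.9] in target axes [-1.3 26.4  9.9]
```

View pics/top7.png

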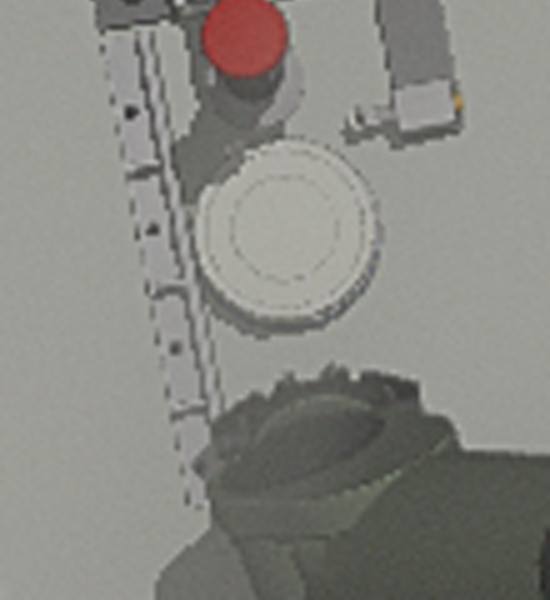

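View pics/wrist7.png

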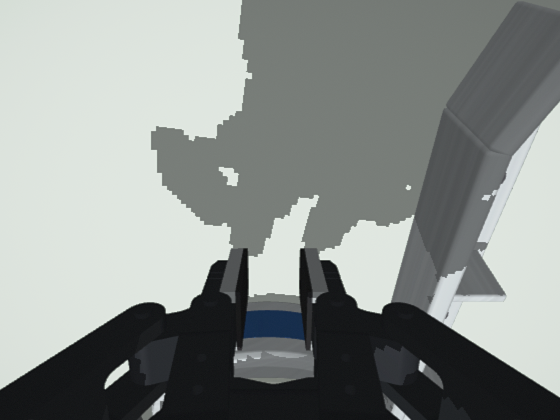

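```bash
python3 -m jog '[{"x":-1,"y":7.6,"z":2.5,"wx":0,"wy":0,"wz":0,"jaw":0.25},{"x":0,"y":7.6,"z":2.5,"wx":0,"wy":0,"wz":0,"jaw":0.25},{"x":0,"y":4.75,"z":1.7,"wx":0,"wy":0,"wz":0,"jaw":0.25},{"x":0,"y":3.8,"z":1.3,"wx":0,"wy":0,"wz":0,"jaw":0.25}]'
python3 -m jog '[{"x":0,"y":3.8,"z":1.3,"wx":0,"wy":0,"wz":0,"jaw":0.25}]'
python3 -m jog '[{"x":0,"y":3.8,"z":1.3,"wx":0,"wy":0,"wz":0,"jaw":0.25}]'
python3 -m jog '[{"x":0,"y":3.8,"z":1.3,"wx":0,"wy":0,"wz":0,"jaw":0.25}]'
python3 - <<'E'
from h import *
plan(None,0,.32)
E
```

```text
clock: 10.6
position: [0.507, 0.0613, 0.0141]
tcp_rot: [1.885, 2.22, 0.361]
wrist_force: [-0.5, 0.3, 0.2]
grip_width: 0.0215
clock: 10.72
position: [0.5107, 0.062, 0.014]
tcp_rot: [1.885, 2.221, 0.361]
wrist_force: [-0.4, 0.1, 0.7]
grip_width: 0.0213
clock: 10.85
position: [0.5145, 0.0626, 0.0139]
tcp_rot: [1.885, 2.221, 0.361]
wrist_force: [-2.8, 0.1, 1.6]
grip_width: 0.0213
clock: 10.98
position: [0.5186, 0.0633, 0.014]
tcp_rot: [1.885, 2.221, 0.361]
wrist_force: [-1.9, -0.1, 0.1]
grip_width: 0.0216
t 10.975 now press mm [-152.     0.4   14. ] F [-1.9 -0.1  0.1] w 0.02159458282586781
turn [ 0.001 -0.001 -0.002]
```

```bash
python3 -m jog '[{"x":0.5,"y":3.8,"z":1.3,"wx":0,"wy":0,"wz":0,"jaw":0.25},{"x":0.5,"y":3.8,"z":1.3,"wx":0,"wy":0,"wz":0,"jaw":0.25},{"x":0,"y":3.8,"z":1.3,"wx":0,"wy":0,"wz":0,"jaw":0.25}]'
python3 -m jog '[{"x":0.2,"y":3.8,"z":1.3,"wx":0,"wy":0,"wz":0,"jaw":0.25},{"x":0.2,"y":3.8,"z":1.3,"wx":0,"wy":0,"wz":0,"jaw":0.25},{"x":0,"y":3.8,"z":1.3,"wx":0,"wy":0,"wz":0,"jaw":0.25}]'
python3 - <<'E'
from h import *
plan(None,0,.32)
from cell import env
for n in ["side","top"]:
    im=env.read_camera(n)[:,:,::-1]
    if n=="top": im=cv2.resize(im[115:275,200:310],None,fx=5,fy=5,interpolation=cv2.INTER_CUBIC)[100:700]
    else: im=cv2.resize(im[160:270,200:380],None,fx=4.4,fy=4.4,interpolation=cv2.INTER_CUBIC)
    cv2.imwrite(f"pics/{n}8.png",im)
E
```

```text
clock: 11.35
position: [0.5305, 0.0663, 0.0139]
tcp_rot: [1.885, 2.221, 0.361]
wrist_force: [-2.6, -0.7, 1.1]
grip_width: 0.0213
clock: 11.72
position: [0.5423, 0.0686, 0.0138]
tcp_rot: [1.885, 2.22, 0.361]
wrist_force: [-4.8, -1.8, 2.0]
grip_width: 0.0214
t 11.725 now press mm [-127.7    1.7   13.8] F [-4.8 -1.8  2. ] w 0.02139311165175791
turn [ 0.001 -0.    -0.002]
```

View pics/top8.png

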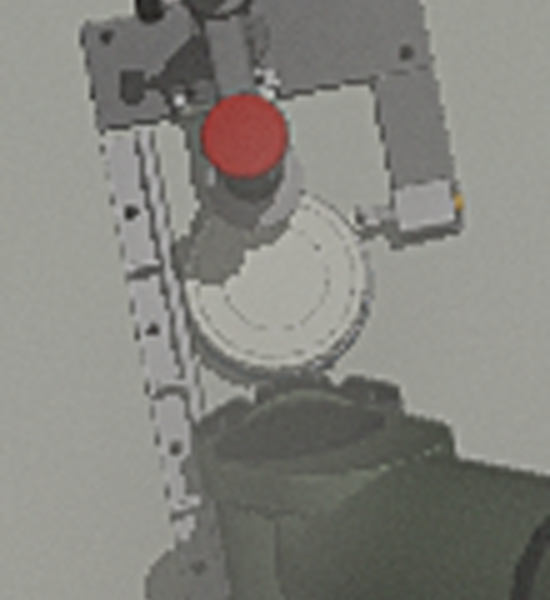

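View pics/side8.png

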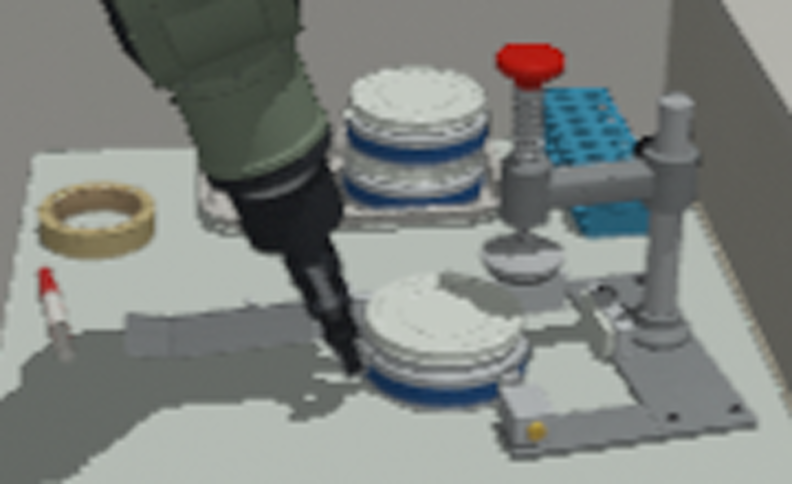

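```bash
for i in 1; do :; done
python3 -m jog '[{"x":0,"y":2.85,"z":0.95,"wx":0,"wy":0,"wz":0,"jaw":0.25},{"x":0,"y":2.85,"z":0.95,"wx":0,"wy":0,"wz":0,"jaw":0.25}]' | grep -E "pos|force"
python3 -m jog '[{"x":0,"y":2.85,"z":0.95,"wx":0,"wy":0,"wz":0,"jaw":0.25},{"x":0,"y":2.85,"z":0.95,"wx":0,"wy":0,"wz":0,"jaw":0.25}]' | grep -E "pos|force"
python3 -m jog '[{"x":0,"y":2.85,"z":0.95,"wx":0,"wy":0,"wz":0,"jaw":0.25},{"x":0,"y":2.85,"z":0.95,"wx":0,"wy":0,"wz":0,"jaw":0.25}]' | grep -E "pos|force"
python3 - <<'E'
from h import *
plan(None,0,.32)
E
```

```text
position: [0.5475, 0.0691, 0.0136]
wrist_force: [-8.0, -4.8, 4.1]
position: [0.5533, 0.0699, 0.0135]
wrist_force: [-8.9, -4.6, 3.7]
position: [0.5592, 0.0708, 0.0135]
wrist_force: [-7.4, -4.3, 2.6]
t 12.575 now press mm [-110.7    1.1   13.5] F [-7.4 -4.3  2.6] w 0.021316504897956966
turn [ 0.     0.001 -0.002]
```

```bash
python3 -m jog '[{"x":0,"y":2.85,"z":0.95,"wx":0,"wy":0,"wz":0,"jaw":0.25},{"x":0,"y":2.85,"z":0.95,"wx":0,"wy":0,"wz":0,"jaw":0.25}]' | grep -E "pos|force"
python3 -m jog '[{"x":0,"y":2.85,"z":0.95,"wx":0,"wy":0,"wz":0,"jaw":0.25},{"x":0,"y":2.85,"z":0.95,"wx":0,"wy":0,"wz":0,"jaw":0.25}]' | grep -E "pos|force"
python3 -m jog '[{"x":0,"y":2.85,"z":0.95,"wx":0,"wy":0,"wz":0,"jaw":0.25},{"x":0,"y":2.85,"z":0.95,"wx":0,"wy":0,"wz":0,"jaw":0.25}]' | grep -E "pos|force"
python3 - <<'E'
from h import *
plan(None,0,.32)
from cell import env
for n in ["side","top"]:
    im=env.read_camera(n)[:,:,::-1]
    if n=="top": im=cv2.resize(im[115:275,200:310],None,fx=5,fy=5,interpolation=cv2.INTER_CUBIC)[100:700]
    else: im=cv2.resize(im[160:270,200:380],None,fx=4.4,fy=4.4,interpolation=cv2.INTER_CUBIC)
    cv2.imwrite(f"pics/{n}9.png",im)
E
```

```text
position: [0.5651, 0.0716, 0.0134]
wrist_force: [-7.5, -4.2, 3.3]
position: [0.5711, 0.0726, 0.0134]
wrist_force: [-6.8, -4.6, 2.1]
position: [0.5772, 0.0737, 0.0134]
wrist_force: [-3.4, -3.2, -0.6]
t 13.325 now press mm [-92.5   1.   13.4] F [-3.4 -3.2 -0.6] w 0.021677407818239677
turn [ 0.     0.    -0.002]
```

View pics/top9.png

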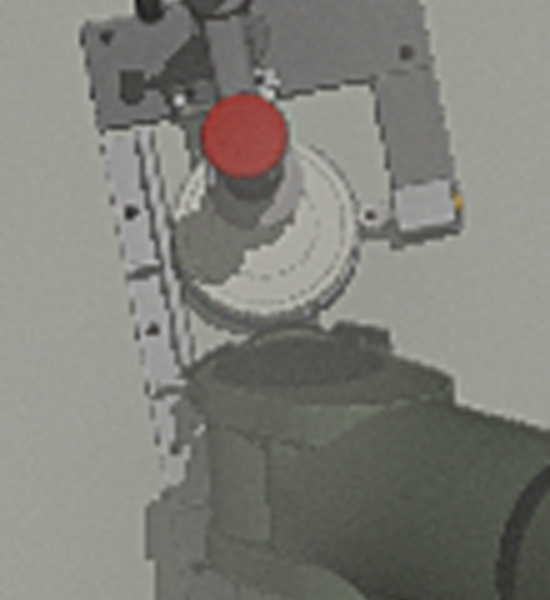

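View pics/side9.png

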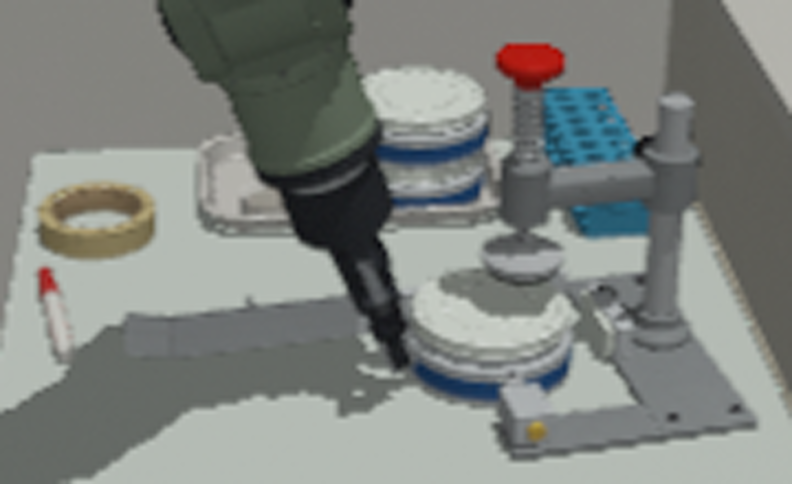

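```bash
python3 -m jog '[{"x":0,"y":2.85,"z":0.95,"wx":0,"wy":0,"wz":0,"jaw":0.25},{"x":0,"y":2.85,"z":0.95,"wx":0,"wy":0,"wz":0,"jaw":0.25},{"x":0,"y":2.85,"z":0.95,"wx":0,"wy":0,"wz":0,"jaw":0.25}]' | grep -E "pos|force"
python3 -m jog '[{"x":0,"y":2.85,"z":0.95,"wx":0,"wy":0,"wz":0,"jaw":0.25},{"x":0,"y":2.85,"z":0.95,"wx":0,"wy":0,"wz":0,"jaw":0.25}]' | grep -E "pos|force"
python3 -m jog '[{"x":0,"y":1.9,"z":0.6,"wx":0,"wy":0,"wz":0,"jaw":0.25},{"x":0,"y":1.9,"z":0.6,"wx":0,"wy":0,"wz":0,"jaw":0.25}]' | grep -E "pos|force"
python3 - <<'E'
from h import *
plan(None,0,.32)
E
```

```text
position: [0.5866, 0.0757, 0.0138]
wrist_force: [-1.5, -2.5, -0.1]
position: [0.5927, 0.077, 0.0139]
wrist_force: [-3.9, -2.9, -0.8]
position: [0.5965, 0.0776, 0.0139]
wrist_force: [-1.8, -2.6, 0.3]
t 14.3 now press mm [-72.8   1.7  13.9] F [-1.8 -2.6  0.3] w 0.021528400262707872
turn [ 0.002 -0.001 -0.002]
```

```bash
python3 -m jog '[{"x":0,"y":1.9,"z":0.6,"wx":0,"wy":0,"wz":0,"jaw":0.25}]' | grep -E "pos|force"
python3 -m jog '[{"x":0,"y":1.9,"z":0.6,"wx":0,"wy":0,"wz":0,"jaw":0.25}]' | grep -E "pos|force"
python3 -m jog '[{"x":0,"y":0.95,"z":0.3,"wx":0,"wy":0,"wz":0,"jaw":0.25}]' | grep -E "pos|force"
python3 -m jog '[{"x":0,"y":0.95,"z":0.3,"wx":0,"wy":0,"wz":0,"jaw":0.25}]' | grep -E "pos|force"
```

```text
position: [0.5985, 0.0779, 0.014]
wrist_force: [-2.7, -2.1, 0.1]
position: [0.6003, 0.0782, 0.0139]
wrist_force: [-8.5, -3.5, 2.2]
position: [0.6005, 0.0782, 0.0136]
wrist_force: [-13.0, -4.7, 7.3]
position: [0.6007, 0.0782, 0.0134]
wrist_force: [-19.0, -5.7, 9.9]
```

```bash
python3 -m jog '[{"x":0,"y":-1.9,"z":-0.6,"wx":0,"wy":0,"wz":0,"jaw":0.25}]' | grep -E "pos|force"
python3 - <<'E'
from h import *
plan(None,0,.32)
from cell import env
for n in ["side","top","wrist"]:
    im=env.read_camera(n)[:,:,::-1]
    if n=="top": im=cv2.resize(im[115:235,200:310],None,fx=5,fy=5,interpolation=cv2.INTER_CUBIC)
    elif n=="side": im=cv2.resize(im[190:270,260:380],None,fx=6.6,fy=6.6,interpolation=cv2.INTER_CUBIC)
    cv2.imwrite(f"pics/{n}10.png",im)
E
```

```text
position: [0.5998, 0.0782, 0.0137]
wrist_force: [-1.6, -0.5, -1.1]
t 14.925 now press mm [-69.5   1.7  13.7] F [-1.6 -0.5 -1.1] w 0.02148702644358967
turn [ 0.001 -0.001 -0.002]
```

View pics/top10.png

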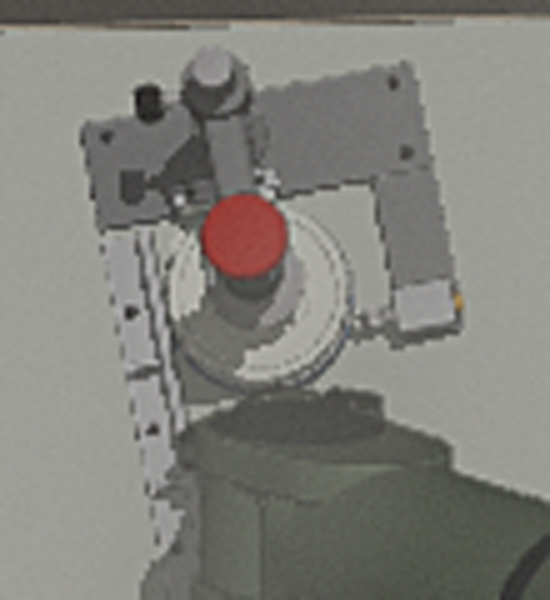

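View pics/side10.png

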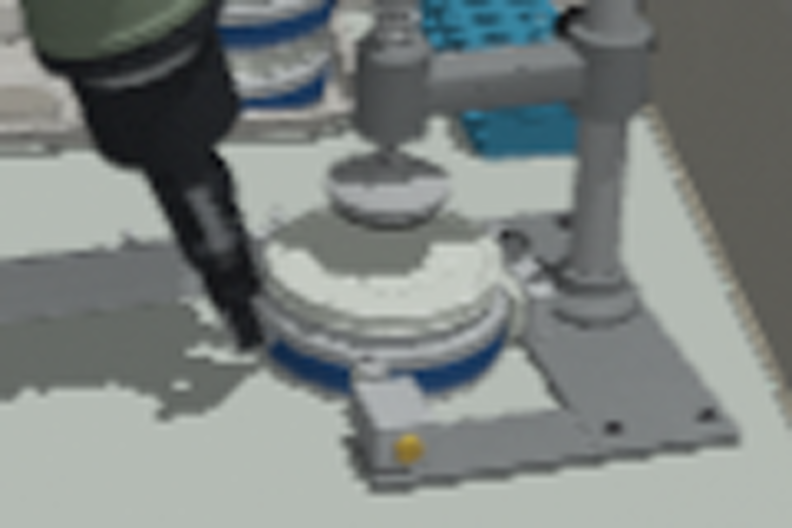

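View pics/wrist10.png

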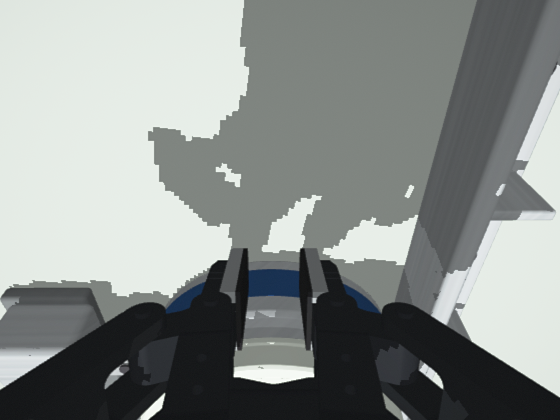

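```bash
python3 -m jog '[{"x":0,"y":-9.5,"z":-3.2,"wx":0,"wy":0,"wz":0,"jaw":0.25},{"x":0,"y":-24,"z":-8,"wx":0,"wy":0,"wz":0,"jaw":0.25},{"x":0,"y":-24,"z":-8,"wx":0,"wy":0,"wz":0,"jaw":0},{"x":0,"y":13,"z":-39,"wx":0,"wy":0,"wz":0,"jaw":0},{"x":0,"y":13,"z":-39,"wx":0,"wy":0,"wz":0,"jaw":0},{"x":0,"y":13,"z":-39,"wx":0,"wy":0,"wz":0,"jaw":0},{"x":0,"y":13,"z":-39,"wx":0,"wy":0,"wz":0,"jaw":0},{"x":0,"y":13,"z":-39,"wx":0,"wy":0,"wz":0,"jaw":0},{"x":0,"y":13,"z":-39,"wx":0,"wy":0,"wz":0,"jaw":0},{"x":0,"y":13,"z":-39,"wx":0,"wy":0,"wz":0,"jaw":0},{"x":0,"y":0,"z":0,"wx":0.16,"wy":0,"wz":0,"jaw":0},{"x":0,"y":0,"z":0,"wx":0.16,"wy":0,"wz":0,"jaw":0}]'
python3 - <<'E'
from h import *
plan((0,0,285),0,0)
from cell import env
for n in ["side","top","wrist"]:
    im=env.read_camera(n)[:,:,::-1]
    if n=="top": im=cv2.resize(im[115:235,200:310],None,fx=5,fy=5,interpolation=cv2.INTER_CUBIC)
    elif n=="side": im=cv2.resize(im[190:270,260:380],None,fx=6.6,fy=6.6,interpolation=cv2.INTER_CUBIC)
    cv2.imwrite(f"pics/{n}11.png",im)
E
```

```text
clock: 16.58
position: [0.5407, 0.0667, 0.3029]
tcp_rot: [2.035, 2.393, -0.003]
wrist_force: [0.2, -0.8, 2.4]
grip_width: -0.0
t 16.575 now press mm [-1.297e+02  1.000e-01  3.029e+02] F [ 0.2 -0.8  2.4] w -1.3063724551161371e-05
turn [-0.001  0.001 -0.004]
shift in now axes [  0.4 129.7  17.7] in target axes [-1.000e-01  1.297e+02  1.790e+01]
```

View pics/top11.png

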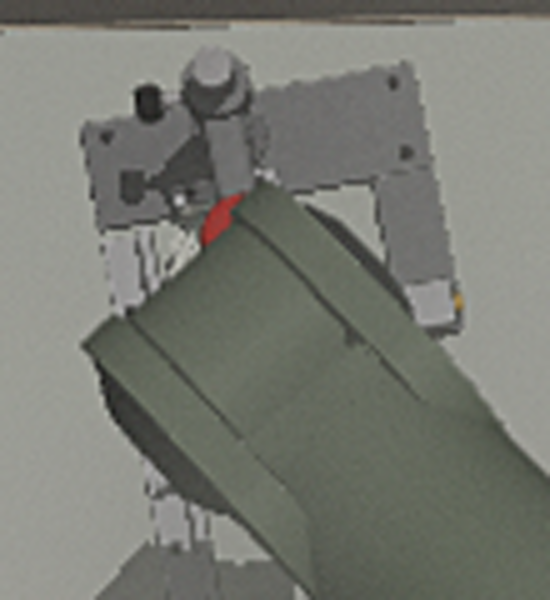

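View pics/side11.png

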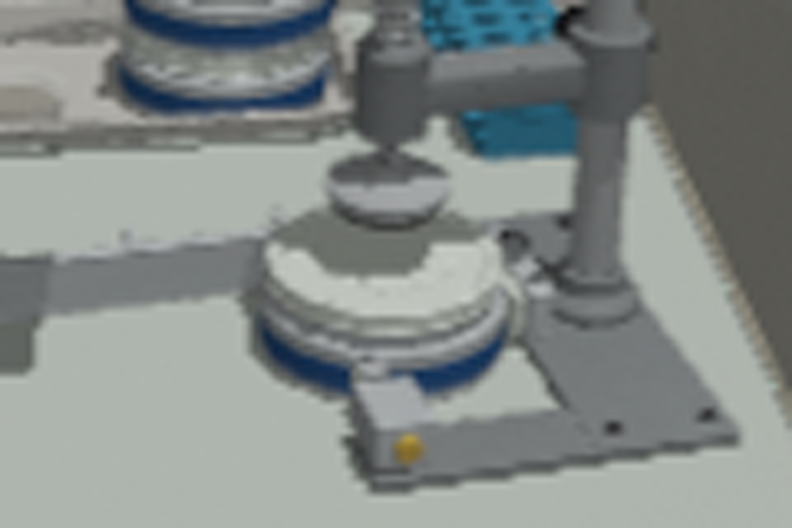

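View pics/wrist11.png

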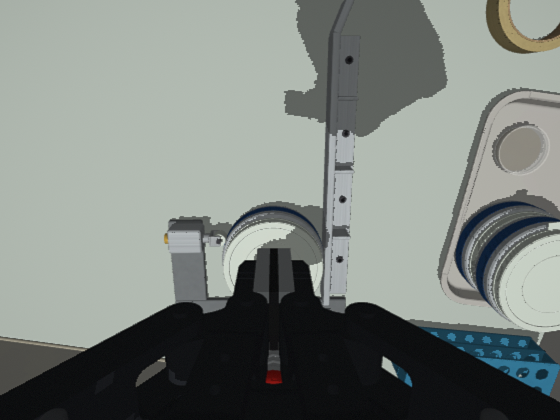

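Run:
```python
from h import *
for c in (-4,0):
    for R,z in ((.059,.051),(.062,.01)):
        P=[press((c/1e3+R*np.cos(a),R*np.sin(a),z)) for a in np.linspace(0,2*np.pi,90)]
        q=proj("side",P); q=(q-[260,190])*6.6+2.8; print("side crop",c,z,q.min(0),q.max(0))
        q=proj("wrist",P);print("  wrist",q.min(0),q.max(0))
print("roller dia pred wrist",proj("wrist",press((-.027,-.0625,.03))),"knob",proj("wrist",press((0,0,.254))),"hous",proj("wrist",[press((-.042,-.084,.035)),press((-.042,-.131,.035))]),"fence end",proj("wrist",press((-.255,.062,.034))))
```

```text
side crop -4 0.051 [252.23069678 195.34350592] [489.77568253 314.47099407]
  wrist [218.88088768 214.89689706] [321.27037191 307.82076748]
side crop -4 0.01 [244.94832408 261.20806611] [491.49136615 389.99955377]
  wrist [220.9756646  201.31674881] [319.61349731 291.96390347]
side crop 0 0.051 [259.97987457 194.47583412] [497.42679129 313.47142239]
  wrist [219.02822194 218.2976575 ] [321.14334064 310.72450184]
side crop 0 0.01 [252.6056828  260.31724836] [499.04820035 388.96784314]
  wrist [221.10561371 204.46528457] [319.50108523 294.66782288]
roller dia pred wrist [[217.58271784 237.65553006]] knob [[267.99106911 413.56234936]] hous [[197.94918556 227.40878831]
 [157.56485796 227.44787791]] fence end [[331.30240732  28.384896  ]]
```

Run:
```python
import cv2
im=cv2.imread("pics/wrist11.png");cv2.imwrite("pics/w11c.png",cv2.resize(im[190:310,150:350],None,fx=4,fy=4,interpolation=cv2.INTER_CUBIC))
```

```text
(no output)
```

View pics/w11c.png

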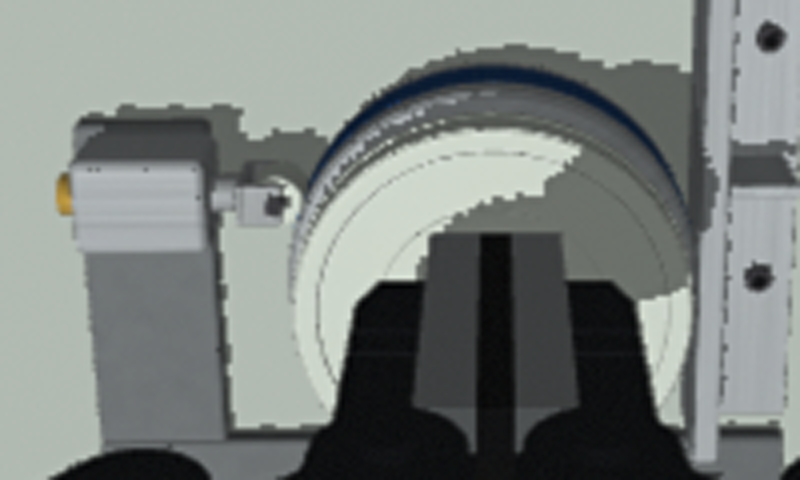

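```bash
python3 -m jog '[{"x":0,"y":30,"z":0,"wx":0,"wy":0,"wz":0,"jaw":0},{"x":0,"y":40,"z":0,"wx":0,"wy":0,"wz":0,"jaw":0},{"x":0,"y":40,"z":0,"wx":0,"wy":0,"wz":0,"jaw":0},{"x":0,"y":20,"z":10,"wx":0,"wy":0,"wz":0,"jaw":0},{"x":0,"y":0,"z":12,"wx":0,"wy":0,"wz":0,"jaw":0},{"x":0,"y":0,"z":0,"wx":0,"wy":0,"wz":0,"jaw":0}]'
python3 - <<'E'
from h import *
plan((0,0,254),0,0)
from cell import env
for n in ["side","wrist"]:
    im=env.read_camera(n)[:,:,::-1]
    if n=="side": im=cv2.resize(im[130:250,260:380],None,fx=5,fy=5,interpolation=cv2.INTER_CUBIC)
    cv2.imwrite(f"pics/{n}12.png",im)
E
```

```text
clock: 17.48
position: [0.668, 0.089, 0.2795]
tcp_rot: [2.032, 2.395, 0.003]
wrist_force: [0.6, -0.5, 0.8]
grip_width: 0.0002
t 17.475 now press mm [ -0.4   1.1 279.5] F [ 0.6 -0.5  0.8] w 0.0001555029746430796
turn [ 0.002 -0.    -0.001]
shift in now axes [-1.2  0.4 25.5] in target axes [-1.1  0.4 25.5]
```

View pics/side12.png

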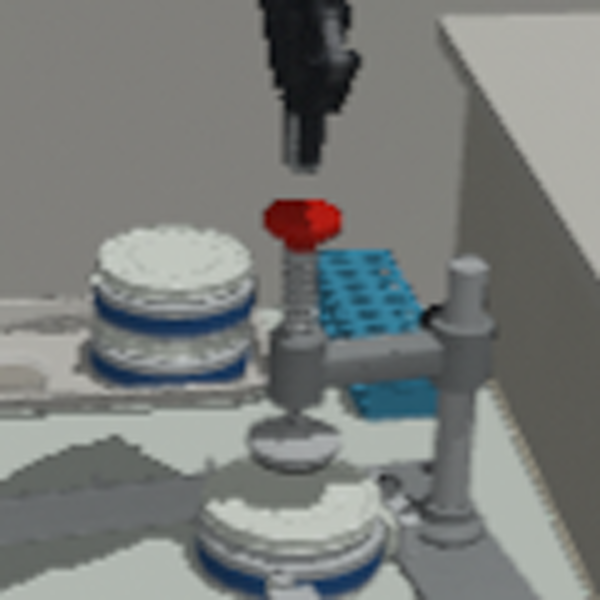

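View pics/wrist12.png

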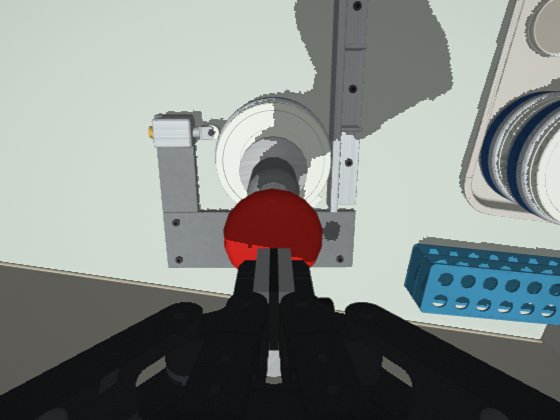

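```bash
python3 -m jog '[{"x":-1,"y":0,"z":10,"wx":0,"wy":0,"wz":0,"jaw":0},{"x":0,"y":0,"z":8,"wx":0,"wy":0,"wz":0,"jaw":0},{"x":0,"y":0,"z":4,"wx":0,"wy":0,"wz":0,"jaw":0},{"x":0,"y":0,"z":0,"wx":0,"wy":0,"wz":0,"jaw":0}]'| grep -E "pos|force"
python3 -m jog '[{"x":0,"y":0,"z":4,"wx":0,"wy":0,"wz":0,"jaw":0},{"x":0,"y":0,"z":4,"wx":0,"wy":0,"wz":0,"jaw":0},{"x":0,"y":0,"z":0,"wx":0,"wy":0,"wz":0,"jaw":0}]'| grep -E "pos|force"
python3 -m jog '[{"x":0,"y":0,"z":4,"wx":0,"wy":0,"wz":0,"jaw":0},{"x":0,"y":0,"z":0,"wx":0,"wy":0,"wz":0,"jaw":0}]'| grep -E "pos|force"
```

```text
position: [0.669, 0.0882, 0.2576]
wrist_force: [0.1, 1.1, -0.6]
position: [0.6692, 0.0884, 0.2499]
wrist_force: [-0.0, 0.7, 3.6]
position: [0.6692, 0.0883, 0.2458]
wrist_force: [-0.0, 1.8, 4.4]
```

```bash
python3 -m jog '[{"x":0,"y":0,"z":2,"wx":0,"wy":0,"wz":0,"jaw":0},{"x":0,"y":0,"z":2,"wx":0,"wy":0,"wz":0,"jaw":0}]'| grep -E "pos|force"
python3 -m jog '[{"x":0,"y":0,"z":2,"wx":0,"wy":0,"wz":0,"jaw":0}]'| grep -E "pos|force"
python3 -m jog '[{"x":0,"y":0,"z":2,"wx":0,"wy":0,"wz":0,"jaw":0}]'| grep -E "pos|force"
python3 -m jog '[{"x":0,"y":0,"z":2,"wx":0,"wy":0,"wz":0,"jaw":0}]'| grep -E "pos|force"
```

```text
position: [0.6692, 0.0883, 0.2419]
wrist_force: [-0.1, 1.7, 3.9]
position: [0.6692, 0.0884, 0.2399]
wrist_force: [1.3, 1.1, 5.0]
position: [0.6692, 0.0883, 0.2379]
wrist_force: [1.3, 1.3, 3.9]
position: [0.6692, 0.0883, 0.2359]
wrist_force: [0.9, 1.0, 5.9]
```

```bash
python3 -m jog '[{"x":0,"y":0,"z":2,"wx":0,"wy":0,"wz":0,"jaw":0}]'| grep -E "pos|force"
python3 -m jog '[{"x":0,"y":0,"z":2,"wx":0,"wy":0,"wz":0,"jaw":0}]'| grep -E "pos|force"
python3 -m jog '[{"x":0,"y":0,"z":2,"wx":0,"wy":0,"wz":0,"jaw":0}]'| grep -E "pos|force"
```

```text
position: [0.6692, 0.0884, 0.2339]
wrist_force: [1.8, 1.5, 4.7]
position: [0.6692, 0.0884, 0.2319]
wrist_force: [1.5, 1.4, 6.2]
position: [0.6692, 0.0883, 0.2299]
wrist_force: [1.6, 3.0, 4.6]
```

```bash
python3 -m jog '[{"x":0,"y":0,"z":1.5,"wx":0,"wy":0,"wz":0,"jaw":0}]'| grep -E "pos|force"
python3 -m jog '[{"x":0,"y":0,"z":1.5,"wx":0,"wy":0,"wz":0,"jaw":0}]'| grep -E "pos|force"
```

```text
position: [0.6692, 0.0883, 0.2284]
wrist_force: [0.8, 1.8, 5.3]
position: [0.6692, 0.0884, 0.2269]
wrist_force: [0.9, 2.1, 5.5]
```

```bash
python3 -m jog '[{"x":0,"y":0,"z":1.5,"wx":0,"wy":0,"wz":0,"jaw":0}]'| grep -E "pos|force"
python3 -m jog '[{"x":0,"y":0,"z":1.5,"wx":0,"wy":0,"wz":0,"jaw":0}]'| grep -E "pos|force"
python3 - <<'E'
from h import *
from cell import env
im=env.read_camera("side")[:,:,::-1]
cv2.imwrite("pics/side13.png",cv2.resize(im[130:250,260:380],None,fx=5,fy=5,interpolation=cv2.INTER_CUBIC))
E
```

```text
position: [0.6692, 0.0884, 0.2255]
wrist_force: [0.8, 1.1, 5.7]
position: [0.6692, 0.0884, 0.2239]
wrist_force: [0.9, 0.9, 4.8]
```

View pics/side13.png

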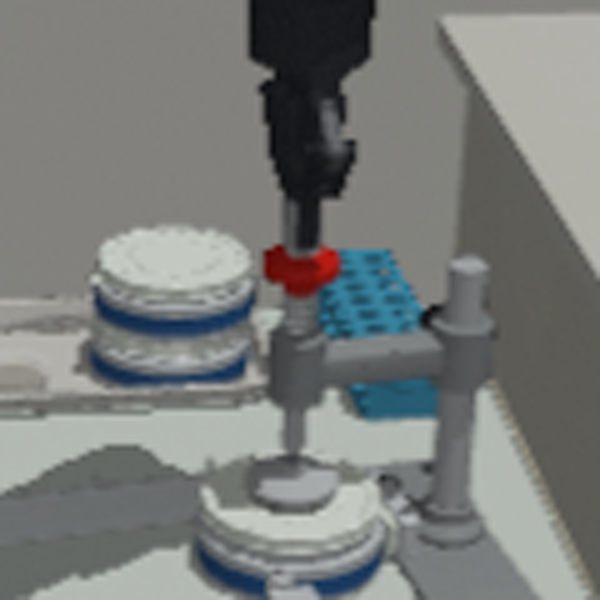

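The foot, at about (293,485), is just above the lid, so I'll press on in 1 mm steps.

```bash
python3 -m jog '[{"x":0,"y":0,"z":1,"wx":0,"wy":0,"wz":0,"jaw":0}]'| grep -E "pos|force"
python3 -m jog '[{"x":0,"y":0,"z":1,"wx":0,"wy":0,"wz":0,"jaw":0}]'| grep -E "pos|force"
python3 -m jog '[{"x":0,"y":0,"z":1,"wx":0,"wy":0,"wz":0,"jaw":0}]'| grep -E "pos|force"
```

```text
position: [0.6693, 0.0884, 0.2234]
wrist_force: [-0.1, 0.8, 11.8]
position: [0.6693, 0.0884, 0.2226]
wrist_force: [-1.6, 0.9, 13.1]
position: [0.6692, 0.0884, 0.2216]
wrist_force: [-0.6, 0.5, 13.5]
```

```bash
python3 -m jog '[{"x":0,"y":0,"z":1,"wx":0,"wy":0,"wz":0,"jaw":0}]'| grep -E "pos|force"
python3 -m jog '[{"x":0,"y":0,"z":1,"wx":0,"wy":0,"wz":0,"jaw":0}]'| grep -E "pos|force"
```

```text
position: [0.6692, 0.0884, 0.2206]
wrist_force: [-1.2, 0.7, 13.2]
position: [0.6693, 0.0884, 0.2196]
wrist_force: [-0.8, 0.5, 13.5]
```

Lid contact was at about 0.2235 and the lid is now moving at 13 N.

```bash
python3 -m jog '[{"x":0,"y":0,"z":0.7,"wx":0,"wy":0,"wz":0,"jaw":0}]'| grep -E "pos|force"
python3 -m jog '[{"x":0,"y":0,"z":0.7,"wx":0,"wy":0,"wz":0,"jaw":0}]'| grep -E "pos|force"
```

```text
position: [0.6693, 0.0884, 0.2189]
wrist_force: [-1.6, 0.2, 13.5]
position: [0.6693, 0.0884, 0.2186]
wrist_force: [-3.6, -1.3, 22.3]
```

```bash
python3 -m jog '[{"x":0,"y":0,"z":0.6,"wx":0,"wy":0,"wz":0,"jaw":0}]'| grep -E "pos|force"
```

```text
position: [0.6693, 0.0885, 0.2185]
wrist_force: [-5.9, -2.7, 28.4]
```

```bash
python3 -m jog '[{"x":0,"y":0,"z":0.5,"wx":0,"wy":0,"wz":0,"jaw":0}]'| grep -E "pos|force"
```

```text
position: [0.6694, 0.0885, 0.2184]
wrist_force: [-7.6, -2.4, 32.4]
```

Seated: the force rose sharply after about 5 mm of lid stroke. I'm releasing now.

```bash
python3 -m jog '[{"x":0,"y":0,"z":-3,"wx":0,"wy":0,"wz":0,"jaw":0},{"x":0,"y":0,"z":-8,"wx":0,"wy":0,"wz":0,"jaw":0},{"x":0,"y":0,"z":-8,"wx":0,"wy":0,"wz":0,"jaw":0},{"x":0,"y":0,"z":-10,"wx":0,"wy":0,"wz":0,"jaw":0},{"x":0,"y":0,"z":-10,"wx":0,"wy":0,"wz":0,"jaw":0},{"x":0,"y":0,"z":-20,"wx":0,"wy":0,"wz":0,"jaw":0},{"x":0,"y":0,"z":-30,"wx":0,"wy":0,"wz":0,"jaw":0},{"x":0,"y":-40,"z":-10,"wx":0,"wy":0,"wz":0,"jaw":0},{"x":0,"y":-50,"z":0,"wx":0,"wy":0,"wz":0,"jaw":0},{"x":0,"y":-50,"z":0,"wx":0,"wy":0,"wz":0,"jaw":0},{"x":0,"y":0,"z":0,"wx":0,"wy":0,"wz":0,"jaw":0}]'
python3 - <<'E'
from h import *
from cell import env
im=env.read_camera("side")[:,:,::-1]
cv2.imwrite("pics/side14.png",cv2.resize(im[130:250,260:380],None,fx=5,fy=5,interpolation=cv2.INTER_CUBIC))
cv2.imwrite("pics/side14f.png",im)
cv2.imwrite("pics/wrist14.png",env.read_camera("wrist")[:,:,::-1])
E
```

```text
clock: 22.75
position: [0.5286, 0.0644, 0.3163]
tcp_rot: [2.031, 2.394, -0.001]
wrist_force: [1.9, -0.5, 1.0]
grip_width: -0.0004
```

View pics/side14.png

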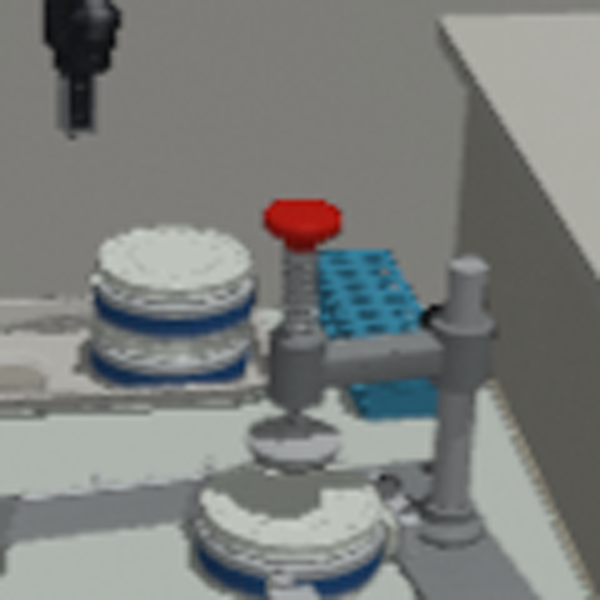

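View pics/wrist14.png

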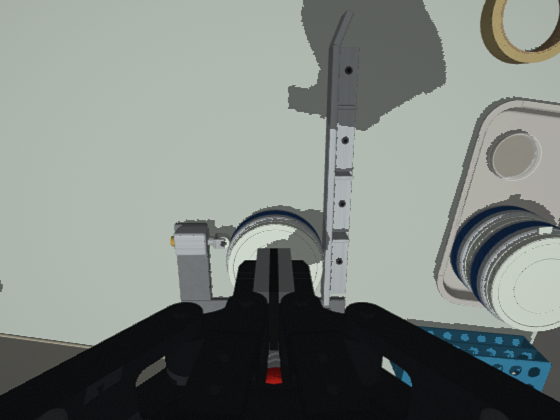

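The side view shows the lid now lying flush on the tin, the knob back up at (303,215) as before, and the tin against the white pad near (390,530). The wrist view shows the tin against the fence with the roller behind it.

```bash
python3 -c "
from cell import env
print(env.hand_in())"
```

```text
the job is handed in; nothing more can be done
None
```

The tin is closed and the job is handed in at about 23 s of the 67 s allowed. I slid the tin to the fence, ran it along the fence past the spring roller to the end stop, then pressed the knob down until the lid seated and let it come up.

- **To the fence:** contact was felt as the force climbed to about 17 N, and I backed off there.
- **Past the roller and home:** the roller took about 10 N. At the end stop the force rose steeply to about 20 N, against the 25 N dent limit.
- **Lid:** it moved about 5 mm at 13 N, then the force rose sharply as it seated. The last small step took the knob to 32 N, more than I intended. With about 6 N of that taken by the ram spring, I estimate 26 N reached the tin, under its 30 N limit, but I did not measure that directly.
- **Last pictures:** the lid is flush, the knob is fully up, and the tin stands against the fence and stop pad with the roller behind it. The nearby things in view are undisturbed, and the arm is clear of everything.
- **Less certain:** the cameras place the tin at the stop only to within about 2 mm. That it is fully home rests mainly on the steep force rise.

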